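Take the tail cap off a clipped torch, whichever way its thread runs

TASK

The capped torch standing head-down in the spring-clip rack needs fresh batteries, so unscrew its black tail cap; nobody remembers whether this torch has a right-hand or a left-hand thread, so try it one way and, if it will not give, loosen it the other way. Finish while still holding the cap in the gripper, lifted straight off and kept about ten centimetres above the torch. Leave the lamp base, the bulb, the screwdriver and the battery pack where they are.

Things in the scene. Friction and masses are not known exactly. Their poses are not given: they have to be found in the camera images.
- cap_center (a point): centre (half-way up) of the black plastic tail cap, loose but screwed on the capped torch. A 12-sided cup, open end down, 45 mm across opposite flats, 28 mm tall, 24 to 45 g; z is its axis, up; a flat faces its x axis and every 30 degrees on. 177 mm above the ledge when seated; then its x is within 0.06 rad of torch_mouth's x. Let go half-way, it stays as turned
- cap_seat (a point): centre of the torch's shoulder on which the cap's rim sits, 163 mm above the ledge, axes as torch_mouth. Thread: two-start, 14 mm rise per turn, hand-slack. Turned the loosening way the cap rises and is free after 0.38 turn (2.4 rad); before that it cannot be pulled off. The other way it stops dead within 0.3 rad. Loosening is anticlockwise from above on some starts, clockwise on others
- torch_mouth (a point): centre of the rim of the capped torch's threaded neck (37 mm over the thread, 18 mm tall), under the cap; 181 mm above the ledge, 4 mm above the seated cap_center. z up, y along the row of torches, x square to it, away from the rack's upright board. The yellow torch (44 mm thick below the cap, head down, 62 mm) is held fast in the rack and cannot turn
- other_mouth (a point): the same point on the second, like torch, which has no cap, in the other clip, 120 mm away along -y; 181 mm above the ledge. Both torches and the rack are fixed. Rack: plywood base 150 by 300 mm, 18 mm thick, centred between the torches; upright board along y, 58 mm behind the torch axes (-x), its top 130 mm above the ledge
- lamp_base_center (a point): centre of the loose white ceramic lamp base, a 92 mm disc with a 54 mm socket, 58 mm tall, standing on the ledge; to be left alone
- bulb_center (a point): centre of the loose glass spotlight bulb standing face down on the ledge, 64 mm wide, 80 mm tall, metal base up; to be left alone
- screwdriver_grip (a point): middle of the handle of the loose black screwdriver, 190 mm long, lying on the ledge; to be left alone
- cells_center (a point): centre of a pack of two fresh battery cells lying on the ledge side by side, 50 mm by 52 mm, 26 mm tall; to be left alone

How it is judged:
By the outcome, as a careful person would: the job done as asked, in the order asked, and still so for the second after the job is handed in, while the arm keeps its last pose, push and grip.
It also fails if it takes over 72 s, if anything falls off the work surface, if the arm or the gripper's body presses on something with over 40 N, if the wrist force passes 120 N, or if a joint passes its speed limit or range.

ROBOT

A 6-joint arm with a two-finger parallel gripper is mounted at the origin on the work surface. World frame = base frame: x ahead of the robot, y to its left, z up, the work surface at z = 0. Lengths are in m, angles in rad, forces in N, time in s.
With the tool pointing down it reaches from about 0.325 to 0.775 m from the base axis. Payload 5.5 kg.
Tool frame: the origin (TCP) lies between the finger pads; the fingertips stand 8 mm ahead of it and the grasp point (between the pads) lies 11 mm behind it (tcp_to_tips is the distance from the TCP to the fingertips, in m); z points along the fingers, y is the line along which they close (so a half turn about z gives the same grasp; the last joint's range is limited). The gripper opens to 88 mm and grips with 3 to 60 N. Pads are 20 mm wide; open, the fingers measure 115 mm over their backs; the gripper's body (75 mm by 178 mm) begins 61 mm behind the grasp point.
Start: joints at [1.239, 0.091, 1.231, -0, 1.82, -0.057], TCP at [0.163, 0.578, 0.192] pointing down, gripper open.
Joint ranges: [-2.87, 2.87], [-0.86, 2.18], [0.17, 2.46], [-1.51, 4.65], [0.06, 2.69], [-2.65, 2.65]. Speed limits (rad/s): [2.57, 2.57, 3.01, 3.14, 3.14, 3.14].

INTERFACE

Orientations are given as a unit quaternion [w, x, y, z].
In Python, from bench import * gives the robot as it stands. Calls block until the motion is done:
- move_to(position, orientation): joint-space move of the TCP to a pose.
- move_l(position, speed=0.15, orientation=None): straight line of the TCP; orientation=None keeps the orientation; speed is the mean speed in m/s.
- movej(angles): joint-space move.
- gripper_open() and close(): open the fingers fully, or close them until they stop; the grip force is fixed at half the most.
- hold(seconds).
- inverse_kinematics(position, orientation): joint angles nearest the present ones, or None.
- state(): the state.
- get_image(name): name is "scene" or "top" or "wrist"; returns a dict with "frame" (420x560x3 uint8, blue, green, red), "depth" (420x560 float32, m along the optical axis (not along the pixel's ray), 0 where there is no reading), "camera_matrix" (3x3 intrinsics, pixels), "view" (4x4, takes a point from world to camera coordinates). Camera axes: x right, y up, looking along -z (the intrinsics and any distortion apply to the point x, -y, -z); pixel columns grow to the right and rows downward; lengths in m; the calibration is good to about 2 mm. A picture is of the moment at which its call begins.
A pose or a line that the arm cannot do raises IKError and nothing moves.
- job_done(): hands the job in; it is judged then, once.
The state is a dict: "time": time; "joint_pos": joint angles; "dq": joint speeds; "joint_torque": joint torques, N m; "ee_pos": TCP position; "ee_rot": TCP orientation; "ft_force": force on the tool from outside, world axes, zero at the start; "moment": the same for the moment, N m; "finger_gap": finger opening in m; "finger_force": force on a finger pad.
Only numpy, scipy, OpenCV 4.12 (cv2) and the standard library are available. Lean on these libraries where they do the work, as an engineer would, in place of code of your own. Each camera call takes 0.05 s, during which the arm holds its last target. There are 200 camera calls.

## Working session

There is one attempt and no reset: what is moved stays moved. The work goes in short steps, each a Python script; the robot and the scene stay as the last script left them, time stands still between calls to the robot, and variables do not carry over. Pictures are saved under pics/ and viewed, at most 10 in all, crops included, and the job is handed in when it is done.

```bash
mkdir -p pics; cat > h.py <<'E'
from bench import *
import numpy as np, cv2
def cloud(im):
    d=im["depth"];K=im["camera_matrix"];V=np.array(im["view"])
    v,u=np.mgrid[:d.shape[0],:d.shape[1]]
    p=np.stack([(u-K[0][2])/K[0][0]*d,-(v-K[1][2])/K[1][1]*d,-d,np.ones_like(d)],-1)
    w=p@np.linalg.inv(V).T
    w[d<=0]=np.nan
    return w[...,:3]
E
python3 - <<'E'
from h import *
for n in("scene","top"):
    im=get_image(n);cv2.imwrite(f"pics/{n}.png",im["frame"]);np.savez(f"pics/{n}.npz",**{k:np.array(v) for k,v in im.items()})
    w=cloud(im);m=(w[...,2]>.1)
    print(n,np.array(im["view"]).round(3).tolist(),np.nanmin(w.reshape(-1,3),0),np.nanmax(w.reshape(-1,3),0))
s=state();print(s)
E
```

```text
scene [[-0.645, 0.764, -0.008, 0.41], [-0.639, -0.533, 0.554, 0.274], [0.419, 0.363, 0.832, -1.442], [0.0, 0.0, 0.0, 1.0]] [-1.33228182 -2.51371362 -0.7703241 ] [1.44558736 0.65261256 0.56112078]
top [[0.015, -0.999, 0.029, -0.06], [0.984, 0.02, 0.177, -0.613], [-0.178, 0.026, 0.984, -0.957], [0.0, 0.0, 0.0, 1.0]] [ 0.11362413 -1.39240861 -0.76913657] [1.45475332 1.19653511 0.22241614]
{'time': 0.1, 'joint_pos': array([ 1.23931150e+00,  9.17748772e-02,  1.23175856e+00, -3.24035433e-05,
        1.81979422e+00, -5.67128122e-02]), 'dq': array([ 6.55433508e-04, -1.50509220e-03, -1.78246132e-03,  1.36571129e-04,
       -6.89457478e-05, -1.26453011e-03]), 'joint_torque': array([ 2.25829033e-03, -4.47860527e+01, -4.07570851e+01,  7.01607973e-02,
        2.83716054e-02, -1.10933984e-04]), 'ee_pos': array([0.16271358, 0.57718563, 0.1911291 ]), 'ee_rot': array([-1.51915190e-04,  1.36958113e-01,  9.90576460e-01, -8.54241305e-04]), 'ft_force': array([ 0.21174955,  0.20116824, -0.11358277]), 'moment': array([-0.01265869, -0.01259132, -0.02485694]), 'finger_force': 0.0, 'finger_gap': 0.08808047584547161}
```

View pics/scene.png

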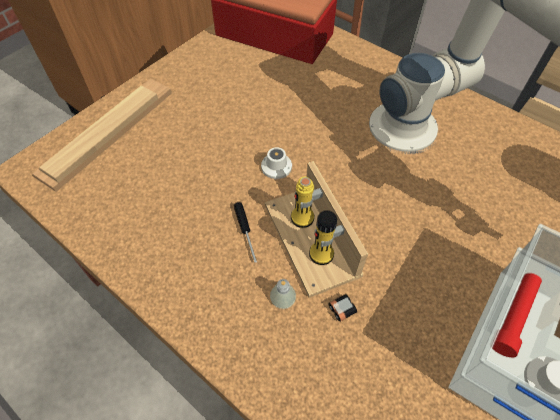

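View pics/top.png

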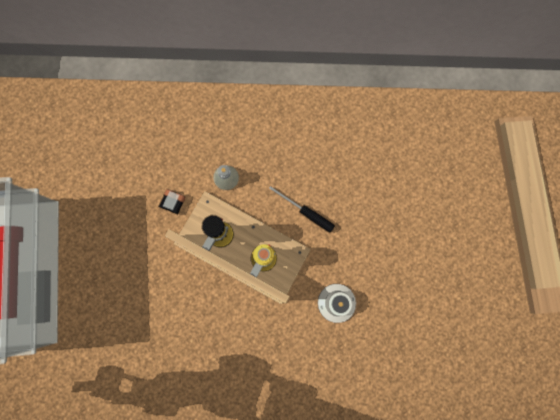

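The scene picture shows the black cap at about (326,220) and the open torch at (304,187). In the top picture the cap is at (213,227) and the open torch at (264,254), with the bulb, cells, screwdriver and lamp base around the rack.

```bash
python3 - <<'E'
from h import *
for n,(cu,cv_),(ou,ov) in(("scene",(326,220),(304,187)),("top",(213,227),(264,254))):
    im=dict(np.load(f"pics/{n}.npz"));w=cloud(im);f=im["frame"].astype(int)
    for lab,(a,b) in(("cap",(cu,cv_)),("oth",(ou,ov))):
        q=w[b-25:b+26,a-25:a+26];c=f[b-25:b+26,a-25:a+26]
        zm=np.nanpercentile(q[...,2],99.5)
        m=(q[...,2]>.17)
        if lab=="cap":m&=c.max(-1)<90
        P=q[m];t=P[P[:,2]>np.median(P[:,2])-.004]
        (x,y),r=cv2.minEnclosingCircle(t[:,:2].astype(np.float32).reshape(-1,1,2))
        print(n,lab,len(P),len(t),np.nanpercentile(P[:,2],[5,50,95]).round(4),t.mean(0).round(4),(x,y),r)
    print("ledge z near",np.nanmedian(w[300:320,260:280,2]) if n=="scene" else np.nanmedian(w[110:130,200:300,2]))
E
```

```text
scene cap 352 269 [0.1739 0.1914 0.1943] [0.547  0.0842 0.1919] (0.5464093089103699, 0.08323898911476135) 0.023213820531964302
scene oth 196 140 [0.1726 0.1819 0.1925] [ 0.499  -0.0044  0.1841] (0.5041943192481995, 0.020631682127714157) 0.06373050063848495
ledge z near 0.0013912391168298122
top cap 373 342 [0.1839 0.1908 0.1934] [0.544  0.0841 0.1909] (0.5443243980407715, 0.08372421562671661) 0.02219719998538494
top oth 253 196 [0.1727 0.1797 0.1842] [ 0.4893 -0.0212  0.1807] (0.489245742559433, -0.020816653966903687) 0.0184517540037632
ledge z near -0.0005257821854594003
```

```bash
cat >> h.py <<'E'
def q(yaw): # tool down, closing axis at yaw
    a=yaw+np.pi/2
    return [0,np.cos(a/2),np.sin(a/2),0]
E
python3 - <<'E'
from h import *
t0=state()["time"]
move_l([0.163,0.577,0.32],.2)
move_to([0.515,0.08,0.32],q(0.036))
s=state();print(s["time"]-t0,s["joint_pos"].round(3),s["ee_pos"])
im=get_image("wrist");np.savez("pics/w.npz",**{k:np.array(v) for k,v in im.items()})
cv2.imwrite("pics/w.png",im["frame"])
print(np.array(im["view"]).round(3))
E
```

```text
2.975 [ 0.09  -0.055  1.148  0.     2.048  0.053] [0.51493058 0.08078718 0.31996757]
[[ 0.999  0.038  0.001 -0.517]
 [-0.036  0.97  -0.241 -0.001]
 [-0.01   0.24   0.971 -0.527]
 [ 0.     0.     0.     1.   ]]
```

View pics/w.png

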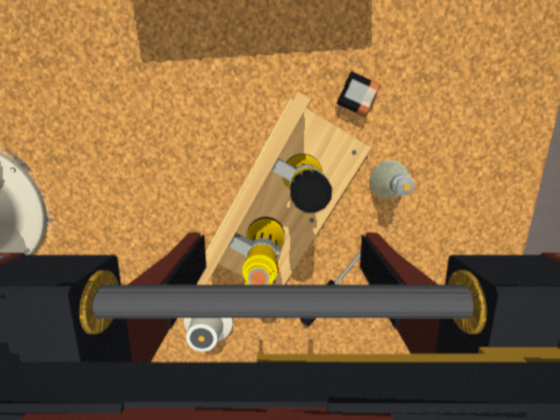

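The wrist picture shows the cap top at (311,192), the open torch mouth at (259,270), and the board running from (300,97) to (210,275).

```bash
python3 - <<'E'
from h import *
for n in("w","top","scene"):
    im=dict(np.load(f"pics/{n}.npz"));w=cloud(im);f=im["frame"].astype(int)
    d=np.hypot(w[...,0]-.545,w[...,1]-.084)
    t=w[(d<.04)&(w[...,2]>.184)&(w[...,2]<.2)]
    (x,y),r=cv2.minEnclosingCircle(t[:,:2].astype(np.float32).reshape(-1,1,2))
    ((rx,ry),rs,ra)=cv2.minAreaRect(t[:,:2].astype(np.float32).reshape(-1,1,2))
    print(n,"cap",len(t),t.mean(0).round(4),(round(x,4),round(y,4)),round(r,4),"rect",rx,ry,rs)
    # circumference profile -> 12-gon phase
    v=t[:,:2]-[x,y]
    d=np.hypot(w[...,0]-.489,w[...,1]+.021);t=w[(d<.03)&(w[...,2]>.176)&(w[...,2]<.19)]
    print("  other",len(t),t.mean(0).round(4),cv2.minEnclosingCircle(t[:,:2].astype(np.float32).reshape(-1,1,2)))
    c=np.array([.517,.032]);e=np.array([np.cos(-.488),np.sin(-.488)]);dd=(w[...,:2]-c)
    X=dd@e;Y=dd@[-e[1],e[0]]
    b=w[(X<-.045)&(X>-.09)&(abs(Y)<.14)&(abs(w[...,2]-.13)<.006)]
    if len(b)>30:
        l=cv2.fitLine(b[:,:2].astype(np.float32),cv2.DIST_HUBER,0,.001,.001).ravel()
        print("  board",len(b),np.arctan2(l[1],l[0])%np.pi-np.pi/2)
E
```

```text
w cap 1360 [0.5445 0.0864 0.1904] (0.5449, 0.0854) 0.023 rect 0.544649600982666 0.08570195734500885 (0.044572826474905014, 0.044275008141994476)
  other 461 [ 0.4899 -0.0163  0.1808] ((0.48900750279426575, -0.020162442699074745), 0.018494436517357826)
  board 2794 -0.4805423
top cap 381 [0.5448 0.0844 0.1906] (0.5453, 0.085) 0.0231 rect 0.5449895262718201 0.0845760777592659 (0.04412749037146568, 0.042943324893713)
  other 195 [ 0.4893 -0.0211  0.1807] ((0.489245742559433, -0.020816653966903687), 0.0184517540037632)
  board 1093 -0.48474538
scene cap 291 [0.5478 0.0847 0.1915] (0.5464, 0.0834) 0.0233 rect 0.5459886193275452 0.08306621015071869 (0.0451548770070076, 0.04316312074661255)
  other 137 [ 0.4914 -0.0208  0.1814] ((0.4893922507762909, -0.022035012021660805), 0.020257126539945602)
  board 769 -0.48612237
```

```bash
python3 - <<'E'
from h import *
move_to([.545,.085,.25],q(.04))
move_l([.545,.085,.173],.08)
s=state();print("pre",s["time"],s["ee_pos"],s["ft_force"].round(2))
close()
s=state();print("closed",s["time"],s["joint_pos"].round(3),s["ee_pos"],s["ft_force"].round(2),s["moment"].round(3),s["finger_gap"],s["finger_force"])
p=s["ee_pos"]
# try anticlockwise, small steps
for k in range(1,10):
    th=.05*k
    j=inverse_kinematics([.545,.085,.173+.014*th/(2*np.pi)],q(.04+th))
    movej(j)
    s=state();print(round(s["time"],2),round(th,2),s["joint_pos"][5].round(3),s["ft_force"].round(1),s["moment"].round(3),s["finger_gap"].round(4))
    if abs(s["moment"][2])>.9: print("stop");break
E
```

```text
pre 4.65 [0.54533488 0.08504099 0.17381545] [ 0.61 -0.38 -0.18]
closed 5.9917 [ 0.093 -0.042  1.4    0.     1.784  0.053] [0.54499483 0.0850004  0.1730103 ] [ 0.12  0.32 -0.18] [0.002 0.012 0.021] 0.0002094655611936601 0.0Traceback (most recent call last):
  File "<stdin>", line 13, in <module>
AttributeError: 'float' object has no attribute 'round'
```

```bash
python3 - <<'E'
from h import *
s=state();print(s)
a=get_image("scene")
b=get_image("wrist")
np.savez("pics/s2.npz",**{k:np.array(v) for k,v in a.items()})
c=cv2.resize(a["frame"][130:310,220:440],None,fx=2.3,fy=2.3)
c=cv2.resize(c,(400,327));d=cv2.resize(b["frame"],(400,300))
o=np.zeros((327,800,3),np.uint8);o[:,:400]=c;o[:300,400:]=d
cv2.imwrite("pics/c2.png",o)
E
```

```text
{'time': 6.2417, 'joint_pos': array([ 9.30546103e-02, -4.24611114e-02,  1.39998994e+00,  1.29106832e-06,
        1.78404035e+00,  4.23995592e-03]), 'dq': array([ 5.49606039e-04,  1.07642216e-03, -2.72487309e-03, -8.68870502e-05,
        1.48201311e-03,  1.06913619e-02]), 'joint_torque': array([ 2.53621743e-03, -3.88984609e+01, -4.07422793e+01,  7.19264452e-02,
        1.81887264e-02, -1.85989751e-01]), 'ee_pos': array([0.54500765, 0.08501059, 0.17312451]), 'ee_rot': array([7.42046530e-06, 6.75019181e-01, 7.37800180e-01, 9.11900024e-06]), 'ft_force': array([ 0.54060905, -0.77300653,  0.35960611]), 'moment': array([-0.02847887,  0.0489449 ,  0.01191058]), 'finger_force': 0.0, 'finger_gap': 0.0004572865112139693}
```

View pics/c2.png

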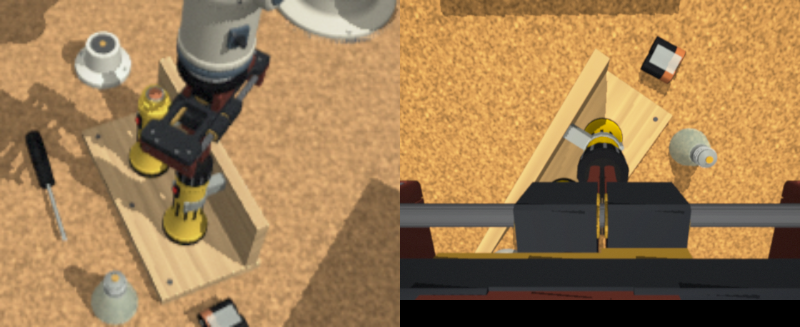

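The fingers shut beside the cap: in the wrist half, the fingers are at about (603,195) and the cap at (600,165). I'll measure where they really are.

```bash
python3 - <<'E'
from h import *
for n in("wrist","scene","top"):
    im=get_image(n);w=cloud(im);f=im["frame"].astype(int)
    print(n,"TCP px", end=" ")
    p=np.array(im["view"])@[.545,.085,.173,1];K=np.array(im["camera_matrix"]);u=K@[p[0],-p[1],-p[2]];print((u[:2]/u[2]).round(1),-p[2])
    for z in np.arange(.15,.27,.01):
        m=(abs(w[...,2]-z)<.005)&(np.hypot(w[...,0]-.545,w[...,1]-.075)<.07)
        P=w[m]
        if len(P)>3: print(round(z,2),len(P),np.percentile(P[:,:2],[2,50,98],axis=0).round(3).tolist(),np.median(f[m],axis=0))
    cv2.imwrite(f"pics/x_{n}.png",im["frame"])
    if n=="wrist": cv2.imwrite("pics/wc.png",cv2.resize(im["frame"][150:300,180:380],None,fx=4,fy=4))
E
```

```text
wrist TCP px [283.5 235.2] 0.20240403126283427
0.15 82 [[0.526, 0.096], [0.543, 0.105], [0.559, 0.107]] [  0. 152. 188.]
0.16 56 [[0.524, 0.094], [0.543, 0.107], [0.559, 0.108]] [  0.  132.  161.5]
0.17 181 [[0.524, 0.094], [0.543, 0.106], [0.563, 0.108]] [33. 69. 77.]
0.18 234 [[0.524, 0.093], [0.543, 0.106], [0.564, 0.108]] [31.5 31.5 32. ]
0.19 2116 [[0.524, 0.08], [0.544, 0.096], [0.565, 0.107]] [34. 33. 33.]
0.2 26 [[0.536, 0.096], [0.544, 0.097], [0.551, 0.098]] [34.  39.  71.5]
0.21 208 [[0.534, 0.096], [0.543, 0.097], [0.552, 0.099]] [34. 43. 90.]
0.22 271 [[0.534, 0.095], [0.543, 0.097], [0.552, 0.099]] [34. 43. 91.]
0.23 301 [[0.534, 0.096], [0.543, 0.097], [0.552, 0.099]] [34. 43. 91.]
0.24 149 [[0.539, 0.085], [0.544, 0.096], [0.547, 0.098]] [30. 32. 41.]
0.25 77 [[0.541, 0.096], [0.544, 0.096], [0.545, 0.098]] [31. 37. 49.]
0.26 84 [[0.542, 0.076], [0.544, 0.08], [0.547, 0.097]] [41. 55. 65.]
scene TCP px [326.8 222.2] 1.039165263874228
0.15 24 [[0.542, 0.066], [0.561, 0.094], [0.567, 0.105]] [ 54. 133. 157.]
0.16 41 [[0.545, 0.072], [0.564, 0.094], [0.568, 0.106]] [ 46. 103. 121.]
0.17 35 [[0.542, 0.071], [0.565, 0.094], [0.569, 0.106]] [29. 33. 34.]
0.18 50 [[0.542, 0.073], [0.564, 0.097], [0.568, 0.106]] [29.  29.5 33.5]
0.19 84 [[0.529, 0.089], [0.547, 0.098], [0.565, 0.105]] [31. 30. 31.]
0.2 7 [[0.528, 0.093], [0.542, 0.096], [0.558, 0.098]] [34. 34. 35.]
0.21 11 [[0.537, 0.092], [0.549, 0.095], [0.553, 0.096]] [35. 40. 73.]
0.22 12 [[0.536, 0.093], [0.545, 0.095], [0.554, 0.097]] [40. 44. 73.]
0.23 6 [[0.537, 0.095], [0.545, 0.096], [0.554, 0.097]] [54.5 58.5 76. ]
0.26 5 [[0.557, 0.076], [0.558, 0.093], [0.559, 0.095]] [30. 32. 50.]
top TCP px [212.9 226. ] 0.8814789860892489
```

View pics/wc.png

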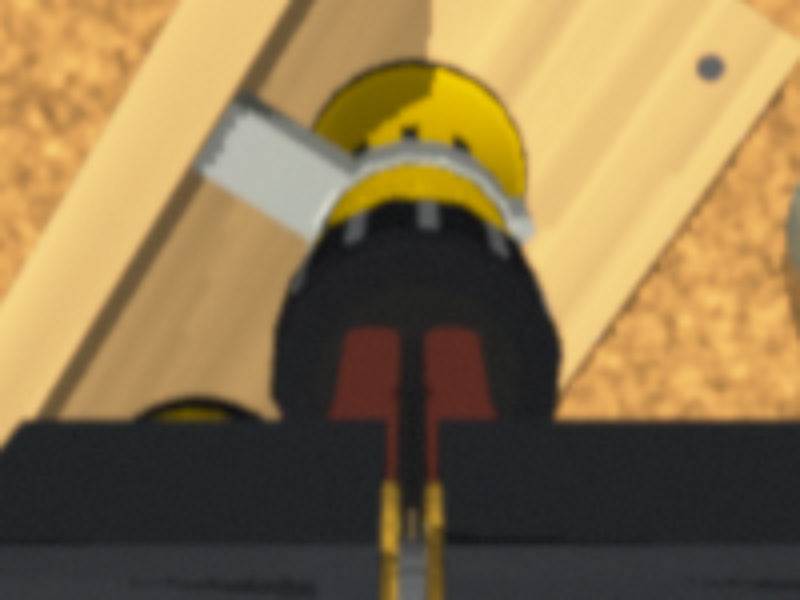

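The closed red fingertips sit over the cap top, ending at roughly z≈0.20. They are centred in xy but about 35 mm higher than the stated TCP implies. I'll compare with the open state.

```bash
cat > red.py <<'E'
from h import *
def red(im,lab):
    w=cloud(im);f=im["frame"].astype(int)
    m=(f[...,2]>55)&(f[...,2]>1.7*f[...,1])&(f[...,2]>1.7*f[...,0])&(np.hypot(w[...,0]-.53,w[...,1]-.085)<.09)&(w[...,2]>.15)
    n,L,st,_=cv2.connectedComponentsWithStats(m.astype(np.uint8))
    for i in range(1,n):
        if st[i,4]>40:
            P=w[L==i];print(lab,st[i].tolist(),np.nanpercentile(P,[1,50,99],axis=0).round(4).tolist())
E
python3 - <<'E'
from red import *
red(dict(np.load("pics/w.npz")),"first open, tcp .32")
red(get_image("wrist"),"closed, tcp .173")
move_l([.545,.085,.20],.1)
gripper_open()
s=state();print(s["time"],s["ee_pos"],s["finger_gap"])
im=get_image("wrist");red(im,"open tcp .20");red(get_image("scene"),"scene open .20")
E
```

```text
first open, tcp .32 [131, 233, 69, 51, 1000] [[0.4585, 0.0907, 0.3539], [0.4645, 0.0915, 0.3938], [0.4685, 0.0922, 0.4102]]
first open, tcp .32 [366, 233, 70, 51, 993] [[0.5588, 0.0943, 0.3541], [0.5628, 0.0952, 0.3935], [0.5688, 0.0959, 0.4104]]
first open, tcp .32 [545, 253, 15, 9, 71] [[0.5849, 0.1164, 0.4318], [0.5862, 0.1172, 0.4345], [0.5905, 0.1178, 0.4377]]
closed, tcp .173 [262, 232, 18, 38, 371] [[0.5342, 0.0954, 0.2043], [0.5382, 0.0972, 0.2239], [0.5417, 0.1193, 0.289]]
closed, tcp .173 [286, 232, 18, 38, 374] [[0.5432, 0.0967, 0.2043], [0.548, 0.098, 0.2241], [0.5522, 0.1199, 0.2891]]
closed, tcp .173 [0, 253, 28, 26, 431] [[0.4641, 0.1075, 0.2848], [0.4688, 0.1106, 0.289], [0.4701, 0.1125, 0.2932]]
8.3333 [0.54499191 0.08500138 0.19997364] 0.08762699333129706
open tcp .20 [131, 233, 68, 51, 993] [[0.4882, 0.0922, 0.2348], [0.4944, 0.0931, 0.2739], [0.4982, 0.0938, 0.2904]]
open tcp .20 [366, 233, 70, 51, 1005] [[0.5881, 0.1007, 0.2341], [0.592, 0.102, 0.2737], [0.5982, 0.1028, 0.2905]]
open tcp .20 [0, 253, 22, 12, 120] [[0.4633, 0.111, 0.3122], [0.4681, 0.1119, 0.3152], [0.4708, 0.1128, 0.3195]]
scene open .20 [338, 170, 13, 13, 71] [[0.5331, 0.102, 0.3548], [0.5576, 0.1078, 0.3694], [0.5616, 0.1178, 0.3963]]
```

```bash
python3 - <<'E'
from red import *
for z in(.165,.158,.152,.147,.142,.138):
    move_l([.545,.085,z],.08);s=state();print(z,s["ft_force"].round(1))
    if np.linalg.norm(s["ft_force"])>6:break
im=get_image("wrist");red(im,"w");sc=get_image("scene")
close()
s=state();print(s["time"],s["ee_pos"],s["ft_force"].round(2),s["moment"].round(3),s["finger_gap"],s["finger_force"])
b=get_image("wrist")["frame"];a=get_image("scene")["frame"]
o=np.zeros((327,800,3),np.uint8);o[:,:400]=cv2.resize(a[130:310,220:440],(400,327));o[:300,400:]=cv2.resize(b,(400,300))
cv2.imwrite("pics/c3.png",o)
E
```

```text
0.165 [-0.2  0.4 -0. ]
0.158 [-0.2  0.7 -0.5]
0.152 [ 0.2  0.2 -0.2]
0.147 [-0.7 -0.8 -0.7]
0.142 [0.3 0.5 0.1]
0.138 [-0.1  0.1  0.1]
w [131, 233, 69, 51, 996] [[0.4881, 0.0921, 0.1726], [0.4943, 0.0931, 0.2118], [0.4981, 0.0939, 0.2278]]
w [366, 233, 70, 51, 1011] [[0.5879, 0.1008, 0.1718], [0.592, 0.102, 0.2112], [0.5983, 0.1028, 0.228]]
w [0, 253, 23, 12, 122] [[0.4635, 0.1108, 0.2494], [0.4681, 0.1118, 0.2532], [0.4712, 0.113, 0.2572]]
11.1083 [0.54513778 0.08499303 0.13803377] [ 0.14  0.12 -0.92] [-0.082 -0.058 -0.083] 0.044854937133118354 29.99997361097485
```

View pics/c3.png

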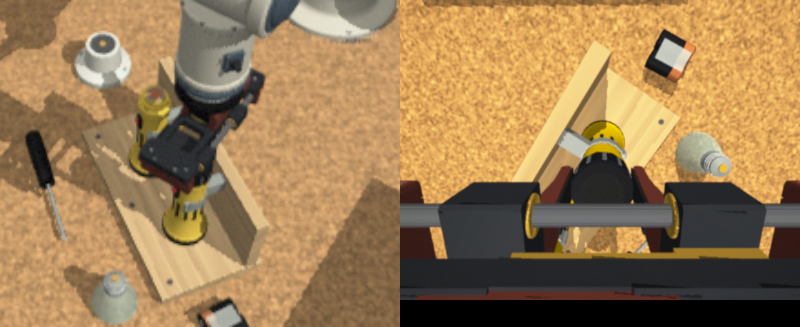

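The fingers now hold the cap, seen at (600,175) in the wrist half, and the gap of 44.9 mm matches the flats. Now I'll try anticlockwise.

```bash
cat >> h.py <<'E'
Z0=.138
def turn(th,yaw0=.04,sgn=1,z0=Z0):
    """cap turned by th (signed); rise follows sgn*th"""
    movej(inverse_kinematics([.545,.085,z0+.014*sgn*th/(2*np.pi)],q(yaw0+th)))
    s=state();print(round(s["time"],2),round(th,2),round(float(s["joint_pos"][5]),3),s["ft_force"].round(1),s["moment"].round(2),round(float(s["finger_gap"]),4))
    return s
E
python3 - <<'E'
from h import *
for k in range(1,11):
    s=turn(.05*k)
    if abs(s["moment"][2])>.5: print("stop");break
E
```

```text
11.46 0.05 0.003 [ 2.   0.9 -0.7] [-0.09 -0.22  0.02] 0.0452
11.71 0.1 -0.046 [ 0.8 -0.2 -1.2] [-0.02 -0.18  0.02] 0.0454
11.96 0.15 -0.095 [0.8 0.7 0.2] [-0.01 -0.07  0.01] 0.0451
12.21 0.2 -0.145 [ 1.  -0.1 -0.5] [-0.01 -0.05 -0.05] 0.0447
12.46 0.25 -0.194 [ 0.2 -0.   0.2] [-0.09 -0.01  0.02] 0.0453
12.71 0.3 -0.244 [-0.5  0.1 -0.6] [-0.07  0.03 -0.03] 0.045
12.96 0.35 -0.294 [0.1 0.8 0.2] [-0.06  0.09  0.  ] 0.0448
13.21 0.4 -0.344 [-0.3 -0.4 -0.6] [-0.07  0.06 -0.02] 0.045
13.46 0.45 -0.394 [ 0.7 -0.   0.2] [-0.1   0.07 -0.04] 0.0451
13.71 0.5 -0.444 [-0.2  0.   0.7] [-0.1   0.03  0.  ] 0.0451
```

It goes past 0.3 rad without resistance, so this thread loosens anticlockwise. I'll carry on.

```bash
python3 - <<'E'
from h import *
for th in list(np.arange(.7,2.55,.2))+[2.58]:
    s=turn(th)
    if abs(s["moment"][2])>.6 or np.linalg.norm(s["ft_force"])>12: print("stop");break
else:
    p=s["ee_pos"]
    for dz in(.004,.010,.016):
        move_l([.545,.085,p[2]+dz],.04);s=state();print(dz,s["ft_force"].round(1),s["moment"].round(2),s["finger_gap"],s["finger_force"])
        if np.linalg.norm(s["ft_force"])>10:print("caught");break
E
```

```text
14.02 0.7 -0.642 [-0.5 -0.1 -0.8] [-0.14 -0.05  0.02] 0.0448
14.32 0.9 -0.84 [-0.2  0.5 -0.5] [-0.07  0.02  0.04] 0.0449
14.63 1.1 -1.039 [ 0.3 -0.2 -0.1] [-0.15  0.04  0.07] 0.045
14.94 1.3 -1.239 [-1.  -2.3 -0.7] [-0.4   0.17  0.06] 0.0448
15.25 1.5 -1.439 [-1.5 -4.  -0.4] [-0.75  0.29  0.  ] 0.0448
15.56 1.7 -1.641 [-1.1 -4.9 -0.5] [-0.84  0.3   0.04] 0.045
15.87 1.9 -1.841 [-1.9 -5.6 -0.3] [-0.92  0.24  0.01] 0.0448
16.18 2.1 -2.041 [-1.1 -5.8 -1.3] [-1.01  0.25 -0.02] 0.0447
16.48 2.3 -2.241 [-0.6 -7.  -0.9] [-1.11  0.16  0.07] 0.0448
16.79 2.5 -2.441 [-0.9 -7.3 -2. ] [-1.14  0.06  0.07] 0.045
17.04 2.58 -2.521 [ 0.1 -6.3 -1.2] [-1.19  0.11  0.01] 0.0449
0.004 [ 0.3 -6.8 -0.3] [-1.11  0.14  0.04] 0.04503471508520598 29.99975202837959
0.01 [-0.  -0.3 -0.1] [ 0.03  0.03 -0.02] 0.0449443203194253 29.999909678008407
0.016 [ 0.1 -0.5 -0. ] [0.01 0.02 0.04] 0.044842714966800125 29.9999121716246
```

```bash
python3 - <<'E'
from h import *
move_l([.545,.085,.249],.06);hold(.5)
s=state();print(s["time"],s["ee_pos"],s["ft_force"].round(1),s["finger_gap"],s["finger_force"])
im=get_image("scene");a=im["frame"];b=get_image("wrist")["frame"]
o=np.zeros((327,800,3),np.uint8);o[:,:400]=cv2.resize(a[130:310,220:440],(400,327));o[:300,400:]=cv2.resize(b,(400,300))
cv2.imwrite("pics/c4.png",o)
E
```

```text
20.0333 [0.54498722 0.08501217 0.24899529] [ 0.1 -0.1  0. ] 0.044983799301845345 30.000008011702448
```

View pics/c4.png

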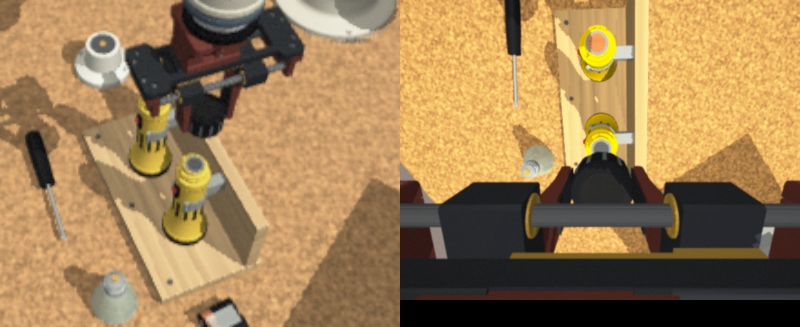

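The cap is off and held between the fingers at (208,115) in the scene half. The torch's bare neck shows at (193,165), and the other items haven't moved.

```bash
python3 -c "
from bench import *
print(job_done())"
```

```text
the job is handed in; nothing more can be done
None
```

The tail cap came off turning anticlockwise and is held in the gripper about 10 cm straight above the torch; the lamp base, bulb, screwdriver and battery pack were left alone, and the job was handed in at about 20 s.

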